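Change the reagent rotor in the blood analyser

ROBOT

A 6-joint arm with a two-finger parallel gripper is mounted at the origin on a cart in front of the work surface, level with it; the furniture and walls round the work are solid. World frame = base frame: x ahead of the robot, y to its left, z up, the work surface at z = 0. Lengths are in mm, angles in degrees, forces in N, time in s.
With the tool pointing down it reaches from about 300 to 850 mm from the base axis. Payload 4.2 kg.
Tool frame: the origin (TCP) lies midway between the tips of the shut fingers; the grasp point (between the pads) lies 19 mm behind it (env.grip_point_offset is the distance from the TCP to the grasp point, in mm); z points along the fingers, x is the direction in which the jaws open and shut, and the axes are right-handed (so a half turn about z gives the same grasp; the last joint's range is limited). The gripper opens to 91 mm and grips with 3 to 60 N. Pads are 32 mm wide; open, the fingers measure 118 mm over their backs; the gripper's body (76 mm by 178 mm) begins 60 mm behind the grasp point.
Start: joints at [-70.932, 18.312, 89.639, -0, 72.044, -1.146], TCP at [198.682, -539.601, 213.976] pointing down, gripper open.
Joint ranges: [-177.97, 177.97], [-48.28, 115.42], [12.27, 149.76], [-77.06, 257.06], [2.81, 150.46], [-146.56, 146.56]. Speed limits (degrees/s): [147.25, 147.25, 180, 180, 180, 180].

INTERFACE

Orientations are given as [roll, pitch, yaw] about the fixed x, y, z axes, in that order (R = Rz(yaw) Ry(pitch) Rx(roll)).
In Python, from workcell import env gives the robot as it stands.
- The arm moves only by the shell command python3 -m pendant 'ROWS' [FORCE]. ROWS is JSON, a list of rows, each an object with "xyz": the shift along the tool's x, y, z in m, a list of three; "roll": the turn about the tool's z in degrees; "jaw": the closure, from 0 (fully open) to 1 (shut). A call has exactly 8 rows; each row is the pose to reach, as a shift and turn from the pose commanded when the call began, along the tool's axes at that moment; what a row does not reach only later rows make up. A row lasts 1/8 s, in which the tool goes at most 62.5 mm and 10.7 degrees, less where a joint would pass 70% of its speed; a pose out of reach is approached as far as the arm can. A call with a gripper value outside its range is refused whole. The fingers move at their own pace and stop on an object; FORCE is the grip in N (left out, the last holds). Time passes only in rows, so rows that repeat a pose let the fingers close, or fill a call up. It gives the time, the measured TCP pose, the force and the opening at its end, in the units of the state.
- env.state(): the state, without advancing time (a new reading comes with each control period).
- env.grab_frame(name): name is "side" or "top" or "wrist"; returns (picture, depth): 480x640x3 uint8, blue, green, red; 480x640 float32, mm along the optical axis (not along the pixel's ray), 0 where there is no reading.
- env.camera_params(name): a dict with "camera_matrix" (3x3 intrinsics, pixels), "cam_to_world" (4x4, takes a point from camera to world coordinates); the wrist camera has in their place "hand_eye" (4x4, takes a point from camera to tool coordinates, whose origin is the TCP and whose axes are the tool frame's). Camera axes: x right, y up, looking along -z (the intrinsics and any distortion apply to the point x, -y, -z); pixel columns grow to the right and rows downward; lengths in mm; the calibration is good to about 2 mm. A picture is of the moment at which its call begins: read the wrist's pose just before it. camera_params takes no time and is no camera call.
- env.job_done(): hands the job in, once; it reports no verdict.
The state is a dict: "time_s": time; "qpos": joint angles; "qvel": joint speeds; "effort": joint torques, N m; "ee_pos": TCP position; "ee_rot": TCP orientation; "force": force on the tool from outside, world axes, zero at the start; "torque": the same for the moment, N m; "gripper_width": finger opening in mm.
Only numpy, scipy, OpenCV 4.12 (cv2) and the standard library are available. Lean on these libraries where they do the work, as an engineer would, in place of code of your own. Each camera call takes 0.05 s, during which the arm holds its last target. There are 200 camera calls.

TASK

The blood analyser has finished its run: pull its rotor tray all the way out by the blue handle, lift out the used rotor (grey grip, dark red wells) and lay it flat in the steel discard dish. Then take the fresh rotor (blue grip) from its opened pack, seat it fully home and level in the tray's recess, its flat edge to the flat side of the recess, let go of it, and push the tray shut until it meets its stop. Leave everything else on the table as it stands.

Things in the scene. Friction and masses are not known exactly. Their poses are not given: they have to be found in the camera images.
- rotor_tray (a joint): how far the analyser's rotor tray is drawn out, m: 0 shut against its stop, 0.14 fully out. It slides level along the analyser's -x axis (towards the robot), with about 1.5 N of friction, and stays where it is left.
- analyser: low white bench analyser, 212 mm wide (y), 205 deep (x), fixed. Origin on the table under the middle of its front face; x points to its back, z up. Roof 98 mm above the table for the first 95 mm behind the front, then a screen slopes up to 153 mm. The tray's slot is 112 mm wide, its upper edge 71 mm above the table: a rotor not seated in the recess (its grip then reaches 75 mm) strikes that edge.
- tray_handle (a point): middle of the blue bow handle of the tray, on the axis of its bar, 58 mm above the table. Level round bar, 10 mm thick, straight for 56 mm along the analyser's y, 42 mm (axis) before the tray's front panel, free beneath. The panel's top is 70 mm above the table. With the tray shut the bar's axis is 51 mm before the analyser's front.
- recess (a point): centre of the floor of the recess in the tray (moves with it; axes as the analyser's), 37 mm above the table, 104 mm behind the handle bar. Recess 8 mm deep, round, 80 mm in diameter, with one flat side 33 mm from the centre on its +x side (analyser's back): 2 mm play all round the rotor, 2 mm chamfer at the mouth. Tray fully out: the centre is 87 mm before the analyser's front.
- used_rotor_mid (a point): centre, half-way up (15 mm), of the used rotor: white disc, diameter 76 mm, 10 mm thick, one flat on its rim 31 mm from the centre on its own +x side, dark red wells round the rim; in the middle stands a grey finger grip 34 mm long (x), 12 mm thick (y), 10 to 30 mm above the underside. 40 to 85 g. It starts seated in the recess of the shut tray.
- fresh_rotor_mid (a point): centre, half-way up (15 mm), of the fresh rotor: same shape, size and weight as the used one (flat on its own +x side, grip 34 mm along its x and 12 mm thick along its y, 10 to 30 mm above the underside), but with a blue grip and pale yellow wells. It starts lying flat in the opened pack.
- pack_floor (a point): centre of the inner floor, 3 mm above the table, of the opened clear-white blister pack, 98 x 98 mm with a rim 10 mm high, fixed; the fresh rotor lies in it. A flange widens it to 122 x 122 mm, and its peeled foil rises to about 21 mm on its +x side.
- dish_in (a point): centre of the inner floor, 3 mm above the table, of the stainless steel discard dish, 130 (x) by 170 (y) mm outside, walls 3 mm thick, rim 25 mm above the table; fixed.
- iodine: small brown medicine bottle with a white cap, 36 mm across, 75 mm high, origin under its middle; bystander, to be left alone
- eye_rinse: small white bottle with a blue cap, 32 mm across, 68 mm high, origin under its middle; bystander, to be left alone
- slide_box: beige carton of microscope slides, 60 x 90 x 32 mm, origin under its middle; bystander, to be left alone

How it is judged:
By the outcome, as a careful person would: the job done as asked, in the order asked, and still so for the second after the job is handed in, with the robot touching nothing.
It also fails if it takes over 72 s, if anything falls off the work surface, if the arm or the gripper's body presses on something with over 40 N, if the wrist force passes 120 N, or if a joint passes its speed limit or range.

## Working session

There is one attempt and no reset: what is moved stays moved. The work goes in short steps, Python scripts to look and compute and a shell command to move; the robot and the scene stay as the last step left them, time stands still between calls to the robot, and variables do not carry over. Pictures are saved under pics/ and viewed, about 8 in all and at most 12, crops included, and the job is handed in when it is done.

```bash
ls; mkdir -p pics
cat > h.py <<'E'
import numpy as np, cv2
from scipy.spatial.transform import Rotation as R
from workcell import env
def cam(n, st=None):
    p=env.camera_params(n); K=np.array(p['camera_matrix'])
    if 'cam_to_world' in p: T=np.array(p['cam_to_world'])
    else:
        st=st or env.state(); M=np.eye(4)
        M[:3,:3]=R.from_euler('xyz',st['ee_rot'],degrees=True).as_matrix(); M[:3,3]=st['ee_pos']
        T=M@np.array(p['hand_eye'])
    return K,T,p
def ray(n,uv,z,st=None):
    """pixels -> world points on plane z"""
    K,T,p=cam(n,st); uv=np.atleast_2d(uv).astype(float)
    d=np.array(p.get('distortion',np.zeros(5)),float)
    q=cv2.undistortPoints(uv[:,None],K,d)[:,0]
    D=np.c_[q[:,0],-q[:,1],-np.ones(len(q))]@T[:3,:3].T
    o=T[:3,3]; return o+D*((z-o[2])/D[:,2])[:,None]
E
python3 - <<'E'
from h import *
s=env.state(); print(s['ee_rot'],s['time_s'])
for n in ('top','side','wrist'):
    p=env.camera_params(n); print(n,{k:(np.round(v,2).tolist() if not isinstance(v,str) else v) for k,v in p.items()})
ims={}
for n in ('top','side'):
    im,d=env.grab_frame(n); cv2.imwrite(f'pics/{n}0.png',im); np.save(f'pics/{n}0.npy',d)
E
```

```text
pics
[-1.79997567e+02  1.01535717e-01 -6.97874406e+01] 0.0
top {'camera_matrix': [[512.14, 0.0, 309.3], [0.0, 512.14, 242.98], [0.0, 0.0, 1.0]], 'cam_to_world': [[-0.02, 0.98, -0.21, 320.97], [-1.0, -0.02, 0.0, -16.15], [-0.0, 0.21, 0.98, 1286.12], [0.0, 0.0, 0.0, 1.0]]}
side {'camera_matrix': [[437.0, 0.0, 321.6], [0.0, 437.0, 245.47], [0.0, 0.0, 1.0]], 'cam_to_world': [[0.97, 0.14, -0.21, 389.63], [-0.25, 0.5, -0.83, -788.97], [-0.01, 0.86, 0.51, 548.75], [0.0, 0.0, 0.0, 1.0]]}
wrist {'camera_matrix': [[331.53, 0.0, 320.61], [0.0, 331.53, 239.17], [0.0, 0.0, 1.0]], 'hand_eye': [[1.0, -0.0, 0.0, 0.99], [-0.0, -0.97, -0.26, -72.33], [0.0, 0.26, -0.97, -170.95], [0.0, 0.0, 0.0, 1.0]]}
```

View pics/top0.png

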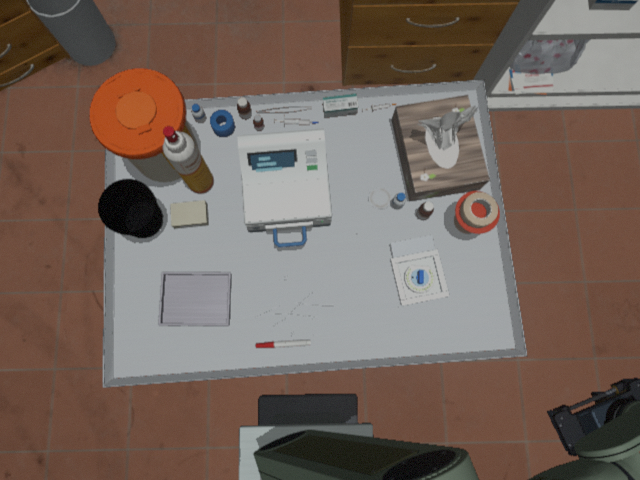

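View pics/side0.png

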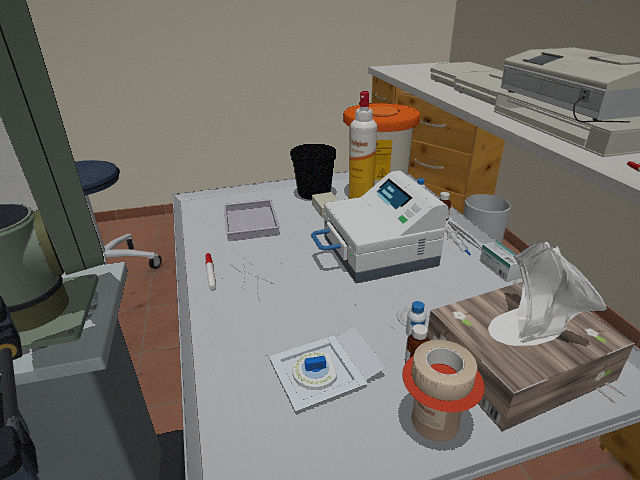

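Run:
```python
from h import *
im=cv2.imread('pics/top0.png'); hsv=cv2.cvtColor(im,cv2.COLOR_BGR2HSV)
blue=cv2.inRange(hsv,(95,110,50),(125,255,255))
def blobs(m,box):
    x0,y0,x1,y1=box; mm=np.zeros_like(m); mm[y0:y1,x0:x1]=m[y0:y1,x0:x1]
    return np.argwhere(mm)[:,::-1].astype(float)
h=blobs(blue,(260,222,320,255)); w=ray('top',h,58)[:,:2]
print('handle n',len(h),h.min(0),h.max(0),'lo x',w[:,0].min(),'y',w[:,1].min(),w[:,1].max())
bar=w[w[:,0]<w[:,0].min()+11]; r=cv2.minAreaRect(bar.astype(np.float32)); print('bar',r, np.polyfit(bar[:,1],bar[:,0],1))
g=blobs(blue,(400,255,445,300)); w=ray('top',g,33)[:,:2]; print('grip',cv2.minAreaRect(w.astype(np.float32)),w.mean(0))
print('pix dish', ray('top',[[162,273],[231,271],[231,325],[160,325]],25)[:,:2].round())
print('roof', ray('top',[[242,222],[330,215]],98)[:,:2].round())
print('bottles', ray('top',[[399,198],[426,208]],70)[:,:2].round())
a=cv2.resize(im[215:310,380:460],None,fx=6,fy=6,interpolation=cv2.INTER_CUBIC)
cv2.imwrite('pics/c1.png',a)
```

```text
handle n 150 [273. 227.] [305. 246.] lo x 575.938694957931 y -8.14805627049755 70.78875432698672
bar ((580.4915161132812, 31.800556182861328), (73.59408569335938, 10.018662452697754), 88.81170654296875) [-1.72815320e-02  5.81616683e+02]
grip ((497.3667297363281, -288.0501708984375), (17.228208541870117, 32.690547943115234), 86.20423889160156) [ 496.77494701 -290.32085526]
pix dish [[520. 350.]
 [522. 178.]
 [389. 177.]
 [392. 350.]]
roof [[628. 142.]
 [641. -69.]]
bottles [[ 689. -242.]
 [ 662. -307.]]
```

View pics/c1.png

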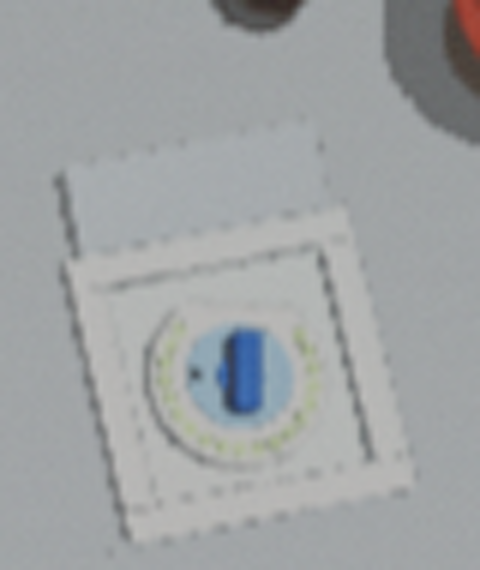

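```bash
cat >> h.py <<'E'
def d(x,y,z,yaw):
    """shift in tool axes (m) and roll to reach world pose"""
    s=env.state(); M=R.from_euler('xyz',s['ee_rot'],degrees=True).as_matrix()
    v=M.T@(np.array([x,y,z])-s['ee_pos'])/1000
    dy=(yaw-s['ee_rot'][2]+180)%360-180
    print('xyz',v.round(4).tolist(),'roll',round(-dy,2),'| now',np.round(s['ee_pos'],1),np.round(s['ee_rot'],2),'t',s['time_s'],'F',np.round(s['force'],1),'w',round(s['gripper_width'],1))
E
python3 -c "
from h import *
d(580,32,214,2); d(400,-240,214,2)"
```

```text
xyz [-0.4042, -0.5554, -0.0002] roll -71.79 | now [ 198.5 -539.2  213.2] [-1.800e+02  9.000e-02 -6.979e+01] t 0.1 F [ 0.1  1.1 -0.5] w 90.9
xyz [-0.2111, -0.2925, -0.0005] roll -71.79 | now [ 198.5 -539.2  213.2] [-1.800e+02  9.000e-02 -6.979e+01] t 0.1 F [ 0.1  1.1 -0.5] w 90.9
```

```bash
python3 -m pendant '[{"xyz":[-0.050,-0.069,0],"roll":-9,"jaw":0},{"xyz":[-0.1,-0.138,0],"roll":-18,"jaw":0},{"xyz":[-0.15,-0.207,0],"roll":-27,"jaw":0},{"xyz":[-0.2,-0.275,0],"roll":-36,"jaw":0},{"xyz":[-0.25,-0.345,0],"roll":-45,"jaw":0},{"xyz":[-0.3,-0.413,0],"roll":-54,"jaw":0},{"xyz":[-0.35,-0.481,0],"roll":-63,"jaw":0},{"xyz":[-0.404,-0.555,0],"roll":-71.8,"jaw":0}]'; python3 -c "
from h import *
d(580,32,214,2)"
```

```text
time_s: 1.1
ee_pos: [477.3, -122.1, 213.8]
ee_rot: [180.0, 0.0, 2.3]
force: [0.8, -1.1, -0.5]
gripper_width: 91.1
xyz [0.1088, -0.1498, -0.0003] roll 0.31 | now [ 477.3 -122.1  213.8] [179.98   0.     2.31] t 1.1 F [ 0.8 -1.1 -0.5] w 91.1
```

```bash
python3 -m pendant '[{"xyz":[0.035,-0.05,0],"roll":0,"jaw":0},{"xyz":[0.07,-0.1,0],"roll":0,"jaw":0},{"xyz":[0.109,-0.15,0],"roll":0,"jaw":0},{"xyz":[0.109,-0.15,0],"roll":0,"jaw":0},{"xyz":[0.109,-0.15,0],"roll":0,"jaw":0},{"xyz":[0.109,-0.15,0],"roll":0,"jaw":0},{"xyz":[0.109,-0.15,0],"roll":0,"jaw":0},{"xyz":[0.109,-0.15,0],"roll":0,"jaw":0}]'; python3 -c "
from h import *
s=env.state(); im,dep=env.grab_frame('wrist'); cv2.imwrite('pics/w1.png',im); np.savez('pics/w1.npz',d=dep,p=s['ee_pos'],r=s['ee_rot']); d(580,32,39,2)"
```

```text
time_s: 2.1
ee_pos: [580.0, 29.0, 214.2]
ee_rot: [180.0, -0.0, 1.9]
force: [-0.7, -0.3, -0.4]
gripper_width: 91.3
xyz [-0.0, -0.0029, 0.1752] roll -0.04 | now [580.1  29.2 214.2] [ 1.80e+02 -2.00e-02  1.96e+00] t 2.15 F [ 0.3 -0.4 -0.4] w 91.5
```

View pics/w1.png

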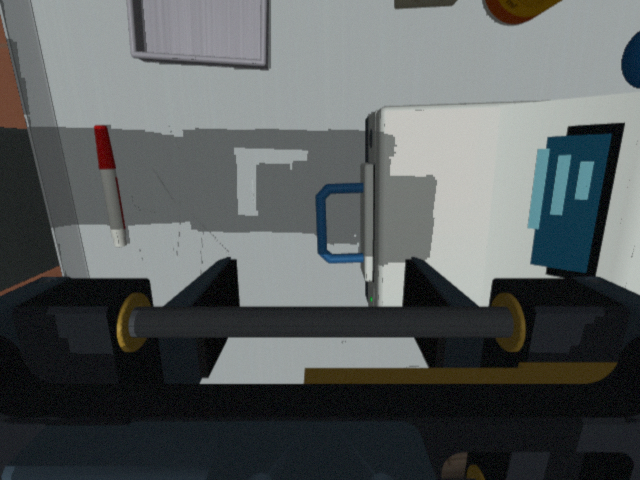

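Run:
```python
from h import *
z=np.load('pics/w1.npz'); st={'ee_pos':z['p'],'ee_rot':z['r']}
im=cv2.imread('pics/w1.png'); hsv=cv2.cvtColor(im,cv2.COLOR_BGR2HSV)
m=cv2.inRange(hsv,(95,110,40),(125,255,255)); m[:,:300]=0; m[:,375:]=0; m[:170]=0; m[275:]=0
cs=[]
for v in range(196,252):
    u=np.where(m[v,300:335])[0]
    if len(u)>3: cs.append((300+u.mean(),v))
cs=np.array(cs); w=ray('wrist',cs,58,st)
p=np.polyfit(w[:,1],w[:,0],1); print('bar yaw',-np.degrees(np.arctan(p[0])), 'len',len(cs))
pts=np.argwhere(m)[:,::-1]; W=ray('wrist',pts.astype(float),58,st); print('handle y',W[:,1].min(),W[:,1].max(),'x',W[:,0].min(),W[:,0].max())
yc=(W[:,1].min()+W[:,1].max())/2; print('bar centre',np.polyval(p,yc),yc)
dd=z['d']
# roof front edge: depth
K,T,_=cam('wrist',st)
vv,uu=np.mgrid[0:480,0:640]; q=np.stack([(uu-K[0,2])/K[0,0]*dd,-(vv-K[1,2])/K[1,1]*dd,-dd],-1)
P=q@T[:3,:3].T+T[:3,3]
e=[]
for v in range(118,260,3):
    u=[c for c in range(340,450) if dd[v,c]>0 and P[v,c,2]>93]
    if u: e.append(P[v,u[0]])
e=np.array(e); pe=np.polyfit(e[:,1],e[:,0],1); print('roof front yaw',-np.degrees(np.arctan(pe[0])),np.polyval(pe,yc),e[0],e[-1])
hb=P[m>0]; print('handle depth z',np.median(hb[:,2]), np.percentile(hb,[2,98],axis=0).round(1))
```

```text
bar yaw 3.6527970135808796 len 56
handle y -11.046045887439846 71.4064345252321 x 574.4840742714617 625.354567596234
bar centre 580.3291693113358 30.180194318896127
roof front yaw 3.8985474202339896 631.5619387541228 [624.79172896 128.21045801  95.3081359 ] [633.09521598   5.39561828  93.16413027]
handle depth z 62.5911049813939 [[575.7  -8.   59.3]
 [621.4  70.6  64.4]]
```

```bash
python3 -m pendant '[{"xyz":[0,-0.001,0.0],"roll":-1.7,"jaw":0.6},{"xyz":[0,-0.001,0.03],"roll":-1.7,"jaw":0.6},{"xyz":[0,-0.001,0.06],"roll":-1.7,"jaw":0.6},{"xyz":[0,-0.001,0.09],"roll":-1.7,"jaw":0.6},{"xyz":[0,-0.001,0.12],"roll":-1.7,"jaw":0.6},{"xyz":[0,-0.001,0.145],"roll":-1.7,"jaw":0.6},{"xyz":[0,-0.001,0.165],"roll":-1.7,"jaw":0.6},{"xyz":[0,-0.001,0.175],"roll":-1.7,"jaw":0.6}]' 20
python3 -m pendant '[{"xyz":[0,0,0],"roll":0,"jaw":1},{"xyz":[0,0,0],"roll":0,"jaw":1},{"xyz":[0,0,0],"roll":0,"jaw":1},{"xyz":[0,0,0],"roll":0,"jaw":1},{"xyz":[0,0,0],"roll":0,"jaw":1},{"xyz":[0,0,0],"roll":0,"jaw":1},{"xyz":[0,0,0],"roll":0,"jaw":1},{"xyz":[0,0,0],"roll":0,"jaw":1}]'
```

```text
time_s: 3.15
ee_pos: [579.7, 30.8, 37.9]
ee_rot: [180.0, 0.1, 3.8]
force: [-0.1, 0.1, -0.2]
gripper_width: 36.4
time_s: 4.15
ee_pos: [580.4, 30.8, 39.8]
ee_rot: [180.0, -0.0, 3.7]
force: [-1.7, -0.3, 4.8]
gripper_width: 9.5
```

Gripped (9.5 mm). Pull 140 mm (a touch more, gently, to reach the end).

```bash
python3 -m pendant '[{"xyz":[-0.01,0,0],"roll":0,"jaw":1},{"xyz":[-0.03,0,0],"roll":0,"jaw":1},{"xyz":[-0.055,0,0],"roll":0,"jaw":1},{"xyz":[-0.08,0,0],"roll":0,"jaw":1},{"xyz":[-0.105,0,0],"roll":0,"jaw":1},{"xyz":[-0.125,0,0],"roll":0,"jaw":1},{"xyz":[-0.137,0,0],"roll":0,"jaw":1},{"xyz":[-0.141,0,0],"roll":0,"jaw":1}]'
python3 -m pendant '[{"xyz":[-0.001,0,0],"roll":0,"jaw":1},{"xyz":[-0.001,0,0],"roll":0,"jaw":1},{"xyz":[-0.001,0,0],"roll":0,"jaw":1},{"xyz":[-0.001,0,0],"roll":0,"jaw":1},{"xyz":[-0.001,0,0],"roll":0,"jaw":1},{"xyz":[-0.001,0,0],"roll":0,"jaw":0.6},{"xyz":[-0.001,0,0],"roll":0,"jaw":0.6},{"xyz":[-0.001,0,0],"roll":0,"jaw":0.6}]'
```

```text
time_s: 5.15
ee_pos: [440.7, 21.3, 39.8]
ee_rot: [179.9, -0.3, 3.7]
force: [4.6, -2.4, 1.1]
gripper_width: 9.6
time_s: 6.15
ee_pos: [437.5, 21.7, 38.4]
ee_rot: [-180.0, 0.1, 3.7]
force: [0.1, -0.5, -0.6]
gripper_width: 35.3
```

```bash
python3 -m pendant '[{"xyz":[0,0,-0.02],"roll":0,"jaw":0.6},{"xyz":[0,0,-0.08],"roll":0,"jaw":0.5},{"xyz":[0.0,0,-0.14],"roll":-10,"jaw":0.3},{"xyz":[0.03,0,-0.16],"roll":-20,"jaw":0.2},{"xyz":[0.06,0,-0.16],"roll":-30,"jaw":0},{"xyz":[0.09,0,-0.16],"roll":-40,"jaw":0},{"xyz":[0.107,0,-0.16],"roll":-50,"jaw":0},{"xyz":[0.107,0,-0.16],"roll":-60,"jaw":0}]'
python3 -m pendant '[{"xyz":[0,0,0],"roll":-10,"jaw":0},{"xyz":[0,0,0],"roll":-20,"jaw":0},{"xyz":[0,0,0],"roll":-30,"jaw":0},{"xyz":[0,0,0],"roll":-30,"jaw":0},{"xyz":[0,0,0],"roll":-30,"jaw":0},{"xyz":[0,0,0],"roll":-30,"jaw":0},{"xyz":[0,0,0],"roll":-30,"jaw":0},{"xyz":[0,0,0],"roll":-30,"jaw":0}]'
python3 -c "
from h import *
s=env.state(); im,dep=env.grab_frame('wrist'); cv2.imwrite('pics/w2.png',im); np.savez('pics/w2.npz',d=dep,p=s['ee_pos'],r=s['ee_rot']); d(544.4,27.8,200,93.7)"
```

```text
time_s: 7.15
ee_pos: [545.9, 28.7, 197.9]
ee_rot: [-179.9, 0.0, 64.0]
force: [-1.3, -0.4, 0.4]
gripper_width: 90.9
time_s: 8.15
ee_pos: [545.3, 28.5, 198.9]
ee_rot: [-180.0, 0.0, 93.7]
force: [0.3, -0.9, 0.1]
gripper_width: 91.2
xyz [-0.0007, -0.0009, -0.001] roll -0.0 | now [545.3  28.5 199. ] [180.    0.   93.7] t 8.2 F [-0.3  0.1  0.4] w 91.1
```

View pics/w2.png

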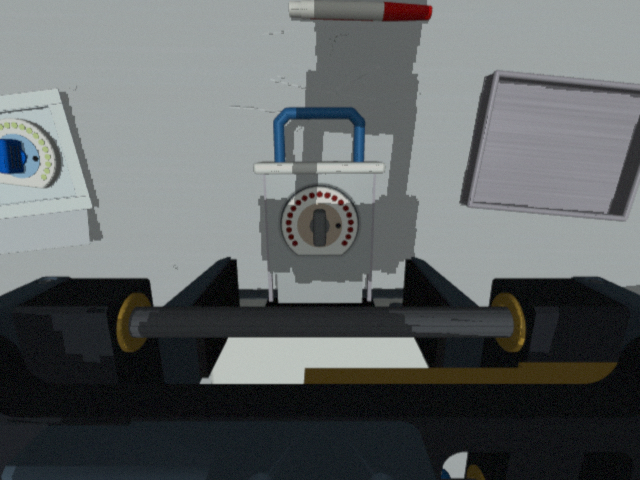

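Run:
```python
from h import *
z=np.load('pics/w2.npz'); st={'ee_pos':z['p'],'ee_rot':z['r']}
im=cv2.imread('pics/w2.png'); hsv=cv2.cvtColor(im,cv2.COLOR_BGR2HSV); g=im.max(2)
print(im[226,319],im[200,319],im[226,300],im[226,287])
m=((g<120)&(hsv[...,1]<90)).astype(np.uint8); m[:200]=0;m[252:]=0;m[:,:308]=0;m[:,330:]=0
pts=np.argwhere(m)[:,::-1].astype(float); print(len(pts),pts.min(0),pts.max(0))
W=ray('wrist',pts,67,st)[:,:2].astype(np.float32); print('grip',cv2.minAreaRect(W),W.mean(0))
red=cv2.inRange(hsv,(0,100,40),(10,255,255))|cv2.inRange(hsv,(165,100,40),(180,255,255)); red[:180]=0; red[260:]=0
n,l,s,c=cv2.connectedComponentsWithStats(red); c=c[1:][s[1:,4]>6]
w=ray('wrist',c,47,st)[:,:2]; A=np.c_[2*w,np.ones(len(w))]; x=np.linalg.lstsq(A,(w**2).sum(1),rcond=None)[0]
print('wells',len(c),x[:2],np.sqrt(x[2]+x[:2]@x[:2]))
b=cv2.inRange(hsv,(95,110,40),(125,255,255)); b[:,:260]=0;b[:,380:]=0;b[:95]=0;b[165:]=0
W=ray('wrist',np.argwhere(b)[:,::-1].astype(float),58,st); print('handle x',W[:,0].min()+5,'y',(W[:,1].min()+W[:,1].max())/2)
print('dish inner floor', ray('wrist',[[497,82],[650,86],[472,201],[626,214]],3,st)[:,:2].round(), 'rim outer',ray('wrist',[[494,71],[460,206],[629,220]],25,st)[:,:2].round())
```

```text
[54 54 50] [191 198 197] [72 83 91] [ 99 103 105]
983 [308. 203.] [329. 251.]
grip ((542.3282470703125, 25.355974197387695), (46.111576080322266, 20.05497169494629), 3.698462963104248) [540.6385   25.35348]
wells 19 [544.46596635  26.11468964] 30.9934409807427
handle x 439.76685164330837 y 20.99462125647046
dish inner floor [[394. 197.]
 [388. 354.]
 [516. 194.]
 [519. 370.]] rim outer [[389. 182.]
 [519. 172.]
 [523. 354.]]
```

```bash
python3 -m pendant '[{"xyz":[-0.0017,-0.001,0.02],"roll":0,"jaw":0.55},{"xyz":[-0.0017,-0.001,0.05],"roll":0,"jaw":0.55},{"xyz":[-0.0017,-0.001,0.08],"roll":0,"jaw":0.55},{"xyz":[-0.0017,-0.001,0.105],"roll":0,"jaw":0.55},{"xyz":[-0.0017,-0.001,0.125],"roll":0,"jaw":0.55},{"xyz":[-0.0017,-0.001,0.14],"roll":0,"jaw":0.55},{"xyz":[-0.0017,-0.001,0.149],"roll":0,"jaw":0.55},{"xyz":[-0.0017,-0.001,0.149],"roll":0,"jaw":0.55}]'
python3 -m pendant '[{"xyz":[0,0,0],"roll":0,"jaw":1},{"xyz":[0,0,0],"roll":0,"jaw":1},{"xyz":[0,0,0],"roll":0,"jaw":1},{"xyz":[0,0,0],"roll":0,"jaw":1},{"xyz":[0,0,0],"roll":0,"jaw":1},{"xyz":[0,0,0],"roll":0,"jaw":1},{"xyz":[0,0,0],"roll":0,"jaw":1},{"xyz":[0,0,0],"roll":0,"jaw":1}]' 25
```

```text
time_s: 9.2
ee_pos: [544.3, 26.8, 49.6]
ee_rot: [-180.0, 0.0, 93.7]
force: [0.7, -0.5, 0.8]
gripper_width: 41.0
time_s: 10.2
ee_pos: [544.7, 26.8, 50.3]
ee_rot: [180.0, 0.0, 93.7]
force: [-0.8, 0.9, 5.2]
gripper_width: 11.8
```

```bash
python3 -m pendant '[{"xyz":[0,0,-0.01],"roll":0,"jaw":1},{"xyz":[0,0,-0.03],"roll":0,"jaw":1},{"xyz":[0,0,-0.06],"roll":0,"jaw":1},{"xyz":[0.03,-0.01,-0.07],"roll":0,"jaw":1},{"xyz":[0.08,-0.025,-0.07],"roll":0,"jaw":1},{"xyz":[0.13,-0.04,-0.07],"roll":0,"jaw":1},{"xyz":[0.18,-0.055,-0.07],"roll":0,"jaw":1},{"xyz":[0.215,-0.067,-0.07],"roll":0,"jaw":1}]'
python3 -m pendant '[{"xyz":[0.02,-0.005,0],"roll":0,"jaw":1},{"xyz":[0.026,-0.006,0],"roll":0,"jaw":1},{"xyz":[0.026,-0.006,0],"roll":0,"jaw":1},{"xyz":[0.026,-0.006,0],"roll":0,"jaw":1},{"xyz":[0.026,-0.006,0],"roll":0,"jaw":1},{"xyz":[0.026,-0.006,0],"roll":0,"jaw":1},{"xyz":[0.026,-0.006,0],"roll":0,"jaw":1},{"xyz":[0.026,-0.006,0],"roll":0,"jaw":1}]'
python3 -c "
from h import *
d(456,263,17,93.7);im,_=env.grab_frame('top'); cv2.imwrite('pics/t2.png',im[200:350,100:460])"
```

```text
time_s: 11.2
ee_pos: [462.7, 238.7, 120.1]
ee_rot: [180.0, -0.0, 93.8]
force: [0.2, -0.1, -0.8]
gripper_width: 11.8
time_s: 12.2
ee_pos: [456.0, 262.4, 119.9]
ee_rot: [180.0, 0.0, 93.7]
force: [0.2, 0.1, 0.2]
gripper_width: 11.8
xyz [0.0006, 0.0001, 0.1029] roll 0.01 | now [456.  262.4 119.9] [180.     0.    93.71] t 12.2 F [0.2 0.1 0.2] w 11.8
```

View pics/t2.png

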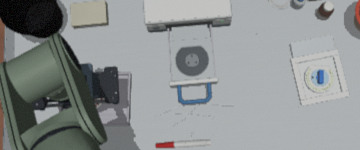

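Recess is empty, rotor held over the dish. Lower, release.

```bash
python3 -m pendant '[{"xyz":[0,0,0.02],"roll":0,"jaw":1},{"xyz":[0,0,0.045],"roll":0,"jaw":1},{"xyz":[0,0,0.065],"roll":0,"jaw":1},{"xyz":[0,0,0.083],"roll":0,"jaw":1},{"xyz":[0,0,0.094],"roll":0,"jaw":1},{"xyz":[0,0,0.10],"roll":0,"jaw":1},{"xyz":[0,0,0.1025],"roll":0,"jaw":1},{"xyz":[0,0,0.1025],"roll":0,"jaw":1}]'
python3 -m pendant '[{"xyz":[0,0,0],"roll":0,"jaw":0.6},{"xyz":[0,0,0],"roll":0,"jaw":0.6},{"xyz":[0,0,0],"roll":0,"jaw":0.6},{"xyz":[0,0,-0.01],"roll":0,"jaw":0.6},{"xyz":[0,0,-0.04],"roll":0,"jaw":0.6},{"xyz":[0,0,-0.08],"roll":0,"jaw":0.6},{"xyz":[0,0,-0.13],"roll":0,"jaw":0.3},{"xyz":[0,0,-0.18],"roll":0,"jaw":0}]'
python3 -c "
from h import *
s=env.state(); im,dep=env.grab_frame('wrist'); cv2.imwrite('pics/w3.png',im); np.savez('pics/w3.npz',d=dep,p=s['ee_pos'],r=s['ee_rot']); d(500,-290,200,93.7)"
```

```text
time_s: 13.25
ee_pos: [456.2, 262.7, 17.7]
ee_rot: [180.0, -0.0, 93.7]
force: [-0.1, 0.5, -1.5]
gripper_width: 11.9
time_s: 14.25
ee_pos: [455.7, 262.4, 199.7]
ee_rot: [180.0, -0.0, 93.7]
force: [0.9, 0.9, 0.1]
gripper_width: 53.9
xyz [-0.5558, 0.0048, 0.0037] roll 0.02 | now [459.1 264.3 206.8] [179.27  -0.33  93.72] t 14.3 F [3.4 1.3 3.7] w 57.7
```

View pics/w3.png

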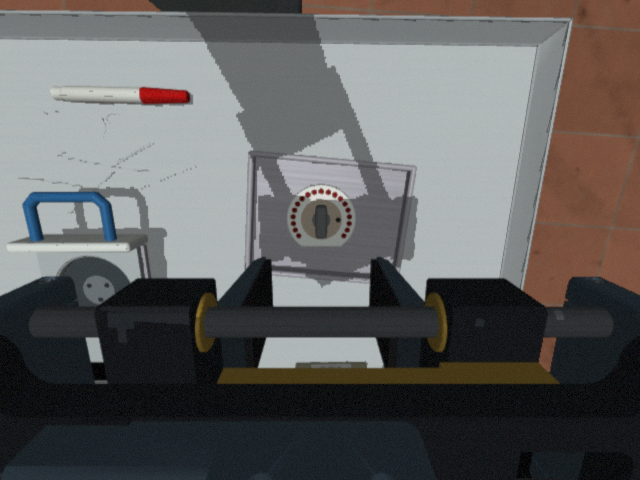

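```bash
python3 -m pendant '[{"xyz":[-0.03,0,0],"roll":0,"jaw":0},{"xyz":[-0.085,0,0],"roll":0,"jaw":0},{"xyz":[-0.145,0,0],"roll":0,"jaw":0},{"xyz":[-0.205,0,0],"roll":0,"jaw":0},{"xyz":[-0.265,0.002,0],"roll":0,"jaw":0},{"xyz":[-0.325,0.003,0],"roll":0,"jaw":0},{"xyz":[-0.385,0.004,0],"roll":0,"jaw":0},{"xyz":[-0.445,0.005,0],"roll":0,"jaw":0}]'
python3 -m pendant '[{"xyz":[-0.05,0,0],"roll":0,"jaw":0},{"xyz":[-0.09,0,0],"roll":0,"jaw":0},{"xyz":[-0.109,0,0],"roll":0,"jaw":0},{"xyz":[-0.109,0,0],"roll":0,"jaw":0},{"xyz":[-0.109,0,0],"roll":0,"jaw":0},{"xyz":[-0.109,0,0],"roll":0,"jaw":0},{"xyz":[-0.109,0,0],"roll":0,"jaw":0},{"xyz":[-0.109,0,0],"roll":0,"jaw":0}]'
python3 - <<'E'
from h import *
s=env.state(); im,dep=env.grab_frame('wrist'); np.savez('pics/w4.npz',d=dep,p=s['ee_pos'],r=s['ee_rot'])
cv2.imwrite('pics/w4.png',im); cv2.imwrite('pics/w4c.png',cv2.resize(im[150:300,220:420],None,fx=4,fy=4)); d(497,-290,198,93.7)
E
```

```text
time_s: 15.3
ee_pos: [489.7, -183.2, 198.1]
ee_rot: [179.9, 0.0, 93.7]
force: [0.9, -0.1, -0.3]
gripper_width: 90.7
time_s: 16.3
ee_pos: [496.9, -289.5, 197.6]
ee_rot: [180.0, 0.0, 93.8]
force: [0.7, -0.6, 0.1]
gripper_width: 91.3
xyz [-0.0004, 0.0001, -0.0004] roll 0.05 | now [ 496.9 -289.6  197.6] [1.800e+02 1.000e-02 9.375e+01] t 16.35 F [-0.2 -0.3  0. ] w 91.0
```

View pics/w4c.png

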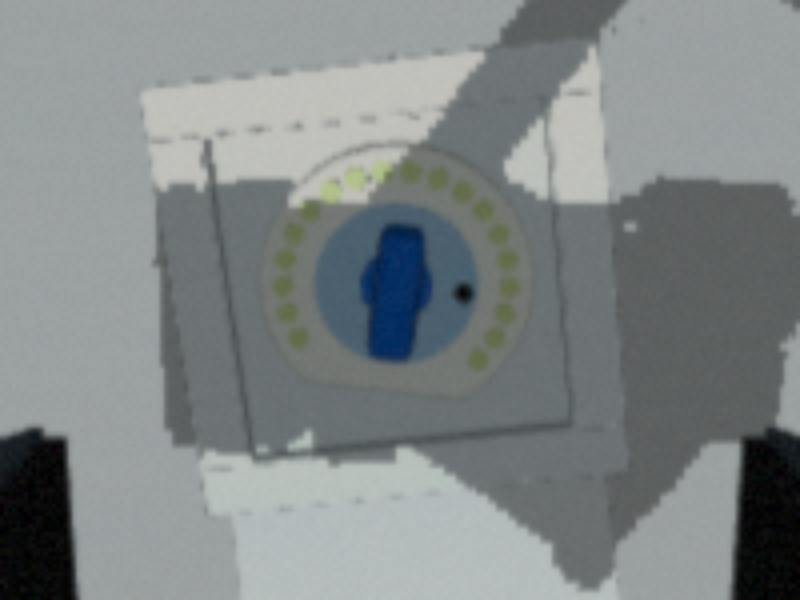

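Run:
```python
from h import *
z=np.load('pics/w4.npz'); st={'ee_pos':z['p'],'ee_rot':z['r']}
im=cv2.imread('pics/w4.png'); hsv=cv2.cvtColor(im,cv2.COLOR_BGR2HSV)
m=cv2.inRange(hsv,(25,70,60),(45,255,255)); m[:180]=0;m[260:]=0;m[:,:270]=0;m[:,370:]=0
n,l,s,c=cv2.connectedComponentsWithStats(m); c=c[1:][s[1:,4]>6]
w=ray('wrist',c,13,st)[:,:2]; x=np.linalg.lstsq(np.c_[2*w,np.ones(len(w))],(w**2).sum(1),rcond=None)[0]; ce=x[:2]
print('wells',len(c),ce,np.sqrt(x[2]+ce@ce)); v=ce-w.mean(0); print('flat dir (wells)',np.degrees(np.arctan2(v[1],v[0])))
a=np.sort(np.degrees(np.arctan2(*(w-ce).T[::-1]))%360); print(a.round(0), (a[0]+a[-1]-360)/2)
b=cv2.inRange(hsv,(100,190,40),(125,255,255)); b[:180]=0;b[260:]=0;b[:,:300]=0;b[:,340:]=0
W=ray('wrist',np.argwhere(b)[:,::-1].astype(float),33,st)[:,:2].astype(np.float32); print(cv2.minAreaRect(W))
C=np.cov(W.T); e,V=np.linalg.eigh(C); print('grip axis',np.degrees(np.arctan2(V[1,1],V[0,1])),W.mean(0),len(W))
```

```text
wells 19 [ 498.40955156 -292.34365255] 30.93967479394474
flat dir (wells) -3.3670435172586437
[ 50.  64.  78.  93. 106. 121. 135. 149. 163. 176. 191. 204. 219. 233.
 247. 261. 275. 289. 303.] -3.356324329169297
((496.4729309082031, -292.16241455078125), (32.75044631958008, 16.552265167236328), 3.7639691829681396)
grip axis 177.15647664880032 [ 496.15192 -292.60052] 381
```

```bash
python3 -m pendant '[{"xyz":[-0.003,0.001,0.02],"roll":6.9,"jaw":0.55},{"xyz":[-0.003,0.001,0.06],"roll":6.9,"jaw":0.55},{"xyz":[-0.003,0.001,0.10],"roll":6.9,"jaw":0.55},{"xyz":[-0.003,0.001,0.135],"roll":6.9,"jaw":0.55},{"xyz":[-0.003,0.001,0.16],"roll":6.9,"jaw":0.55},{"xyz":[-0.003,0.001,0.174],"roll":6.9,"jaw":0.55},{"xyz":[-0.003,0.001,0.181],"roll":6.9,"jaw":0.55},{"xyz":[-0.003,0.001,0.181],"roll":6.9,"jaw":0.55}]'
python3 -m pendant '[{"xyz":[0,0,0],"roll":0,"jaw":1},{"xyz":[0,0,0],"roll":0,"jaw":1},{"xyz":[0,0,0],"roll":0,"jaw":1},{"xyz":[0,0,0],"roll":0,"jaw":1},{"xyz":[0,0,0],"roll":0,"jaw":1},{"xyz":[0,0,0],"roll":0,"jaw":1},{"xyz":[0,0,0],"roll":0,"jaw":1},{"xyz":[0,0,0],"roll":0,"jaw":1}]'
```

```text
time_s: 17.35
ee_pos: [498.3, -293.1, 16.7]
ee_rot: [180.0, 0.0, 86.8]
force: [-0.9, -0.6, 0.0]
gripper_width: 41.3
time_s: 18.35
ee_pos: [498.2, -292.9, 16.9]
ee_rot: [180.0, 0.0, 86.8]
force: [-1.0, 1.3, 6.3]
gripper_width: 11.9
```

```bash
python3 -m pendant '[{"xyz":[0,0,-0.015],"roll":0,"jaw":1},{"xyz":[0,0,-0.05],"roll":0,"jaw":1},{"xyz":[0,0,-0.10],"roll":0,"jaw":1},{"xyz":[0.04,0.005,-0.14],"roll":-3,"jaw":1},{"xyz":[0.09,0.01,-0.16],"roll":-6.9,"jaw":1},{"xyz":[0.14,0.015,-0.16],"roll":-6.9,"jaw":1},{"xyz":[0.175,0.021,-0.16],"roll":-6.9,"jaw":1},{"xyz":[0.194,0.021,-0.16],"roll":-6.9,"jaw":1}]'
python3 -m pendant '[{"xyz":[0,0,0],"roll":0,"jaw":1},{"xyz":[0,0,0],"roll":0,"jaw":1},{"xyz":[0,0,0],"roll":0,"jaw":1},{"xyz":[0,0,0],"roll":0,"jaw":1},{"xyz":[0,0,0],"roll":0,"jaw":1},{"xyz":[0,0,0],"roll":0,"jaw":1},{"xyz":[0,0,0],"roll":0,"jaw":1},{"xyz":[0,0,0],"roll":0,"jaw":1}]'
python3 - <<'E'
from h import *
s=env.state(); im,dep=env.grab_frame('wrist'); np.savez('pics/w5.npz',d=dep,p=s['ee_pos'],r=s['ee_rot'])
cv2.imwrite('pics/w5.png',im);  d(544,27.7,100,93.7)
E
```

```text
time_s: 19.35
ee_pos: [530.0, -99.0, 176.9]
ee_rot: [180.0, 0.0, 93.8]
force: [0.5, -0.9, 0.1]
gripper_width: 11.9
time_s: 20.35
ee_pos: [529.8, -100.4, 176.4]
ee_rot: [-180.0, 0.0, 93.7]
force: [0.1, 0.5, -0.5]
gripper_width: 11.6
xyz [0.1269, 0.0225, 0.0764] roll 0.02 | now [ 529.8 -100.3  176.5] [1.800e+02 1.000e-02 9.372e+01] t 20.4 F [-0.1 -0.4 -0.6] w 12.0
```

View pics/w5.png

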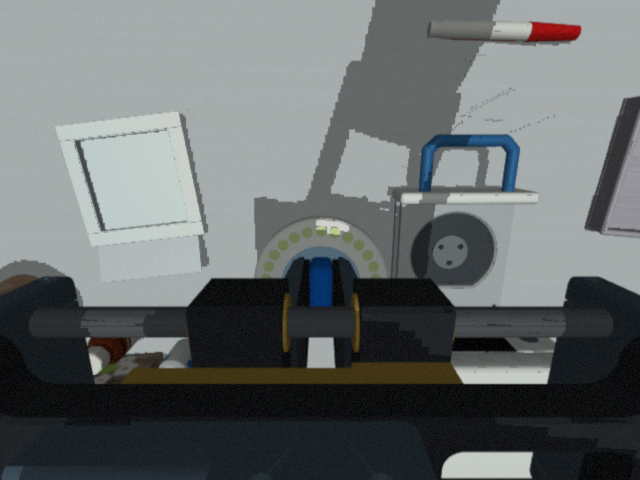

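Run:
```python
from h import *
z=np.load('pics/w5.npz'); st={'ee_pos':z['p'],'ee_rot':z['r']}
im=cv2.imread('pics/w5.png'); hsv=cv2.cvtColor(im,cv2.COLOR_BGR2HSV); g=im.max(2)
def circ(w):
    x=np.linalg.lstsq(np.c_[2*w,np.ones(len(w))],(w**2).sum(1),rcond=None)[0]; return x[:2],np.sqrt(x[2]+x[:2]@x[:2])
m=(g<125).astype(np.uint8); m[:205]=0;m[292:]=0;m[:,:405]=0;m[:,502:]=0
m=cv2.morphologyEx(m,cv2.MORPH_OPEN,np.ones((5,5)))
c=max(cv2.findContours(m,cv2.RETR_EXTERNAL,cv2.CHAIN_APPROX_NONE)[0],key=cv2.contourArea)[:,0].astype(float)
print('dark bbox',c.min(0),c.max(0))
for h in (45,43,37):
    w=ray('wrist',c,h,st)[:,:2]; ce,r=circ(w[w[:,0]<565]); 
    fl=w[:,0].max(); print(h,ce,r,'flat x',fl, 'y range',w[:,1].min(),w[:,1].max())
w=ray('wrist',c,43,st)[:,:2]; r=np.hypot(*(w-ce).T); f=w[(w[:,0]>ce[0]+25)&(abs(w[:,1]-ce[1])<17)]
print('flat yaw',-np.degrees(np.arctan(np.polyfit(f[:,1],f[:,0],1)[0])))
# handle
b=cv2.inRange(hsv,(95,110,40),(125,255,255)); b[:,:400]=0;b[:130]=0;b[200:]=0
W=ray('wrist',np.argwhere(b)[:,::-1].astype(float),58,st)
cs=[(u,np.where(b[:160,u])[0].mean()) for u in range(440,502)]; W2=ray('wrist',cs,58,st); p=np.polyfit(W2[:,1],W2[:,0],1)
yc=(W[:,1].min()+W[:,1].max())/2; print('bar',np.polyval(p,yc),yc,'yaw',-np.degrees(np.arctan(p[0])))
# held wells
y=cv2.inRange(hsv,(25,60,60),(45,255,255)); y[:220]=0;y[280:]=0;y[:,:255]=0;y[:,390:]=0
n,l,s,cc=cv2.connectedComponentsWithStats(y); cc=cc[1:][s[1:,4]>15]
w=ray('wrist',cc,st['ee_pos'][2]-3.9,st)[:,:2]; print('held',len(cc),circ(w),st['ee_pos'])
```

```text
dark bbox [405. 205.] [494. 291.]
45 [539.18064675  17.77090488] 43.66277315042197 flat x 585.2732980963856 y range -25.38859844969393 65.43121227193794
43 [539.62596438  18.55528035] 43.884367826697456 flat x 586.1220820191636 y range -24.854268293141004 66.56621366888896
37 [541.05868445  20.92244051] 44.61053990748892 flat x 588.6684337874974 y range -23.251277823482184 69.9712178597421
flat yaw 18.82317259249787
bar 440.37330383294545 21.049511420398915 yaw 3.7750698214795655
held 13 (array([ 530.1588915 , -101.35695275]), np.float64(31.208971547537118)) [ 529.76674335 -100.36146007  176.44346892]
```

```bash
python3 -m pendant '[{"xyz":[0.03,0.005,0],"roll":0,"jaw":1},{"xyz":[0.07,0.012,0],"roll":0,"jaw":1},{"xyz":[0.105,0.019,0],"roll":0,"jaw":1},{"xyz":[0.1266,0.0224,0.02],"roll":0,"jaw":1},{"xyz":[0.1266,0.0224,0.05],"roll":0,"jaw":1},{"xyz":[0.1266,0.0224,0.08],"roll":0,"jaw":1},{"xyz":[0.1266,0.0224,0.10],"roll":0,"jaw":1},{"xyz":[0.1266,0.0224,0.108],"roll":0,"jaw":1}]'
python3 -m pendant '[{"xyz":[0,0,0.0],"roll":0,"jaw":1},{"xyz":[0,0,0.00],"roll":0,"jaw":1},{"xyz":[0,0,0.004],"roll":0,"jaw":1},{"xyz":[0,0,0.007],"roll":0,"jaw":1},{"xyz":[0,0,0.010],"roll":0,"jaw":1},{"xyz":[0,0,0.012],"roll":0,"jaw":1},{"xyz":[0,0,0.0125],"roll":0,"jaw":1},{"xyz":[0,0,0.0125],"roll":0,"jaw":1}]'
python3 -c "
from h import *
d(544,27.5,51,93.75)"
```

```text
time_s: 21.4
ee_pos: [543.3, 27.4, 67.3]
ee_rot: [-179.9, 0.0, 93.7]
force: [0.2, -0.1, -0.4]
gripper_width: 11.5
time_s: 22.4
ee_pos: [544.0, 27.4, 55.9]
ee_rot: [180.0, 0.0, 93.7]
force: [-0.4, -0.1, -0.6]
gripper_width: 11.6
xyz [0.0001, 0.0, 0.0049] roll -0.04 | now [544.   27.4  55.9] [1.800e+02 1.000e-02 9.371e+01] t 22.4 F [-0.4 -0.1 -0.6] w 11.6
```

```bash
python3 -m pendant '[{"xyz":[0,0,0.001],"roll":0,"jaw":1},{"xyz":[0,0,0.002],"roll":0,"jaw":1},{"xyz":[0,0,0.003],"roll":0,"jaw":1},{"xyz":[0,0,0.004],"roll":0,"jaw":1},{"xyz":[0,0,0.0047],"roll":0,"jaw":1},{"xyz":[0,0,0.0047],"roll":0,"jaw":1},{"xyz":[0,0,0.0047],"roll":0,"jaw":1},{"xyz":[0,0,0.0047],"roll":0,"jaw":1}]'
python3 -c "
from h import *
d(544,27.5,51,93.75)"
```

```text
time_s: 23.4
ee_pos: [543.9, 27.4, 51.3]
ee_rot: [180.0, 0.0, 93.7]
force: [-0.0, -0.1, -0.4]
gripper_width: 11.5
xyz [0.0001, 0.0001, 0.0003] roll -0.04 | now [543.9  27.4  51.3] [180.     0.    93.71] t 23.4 F [-0.  -0.1 -0.4] w 11.5
```

```bash
python3 -m pendant '[{"xyz":[0,0,0],"roll":0,"jaw":0.6},{"xyz":[0,0,0],"roll":0,"jaw":0.6},{"xyz":[0,0,0],"roll":0,"jaw":0.6},{"xyz":[0,0,-0.01],"roll":0,"jaw":0.6},{"xyz":[0,0,-0.03],"roll":0,"jaw":0.6},{"xyz":[0,0,-0.07],"roll":0,"jaw":0.6},{"xyz":[0,0,-0.11],"roll":0,"jaw":0.6},{"xyz":[0,0,-0.13],"roll":0,"jaw":0.6}]'
python3 - <<'E'
from h import *
s=env.state(); im,dep=env.grab_frame('wrist'); np.savez('pics/w6.npz',d=dep,p=s['ee_pos'],r=s['ee_rot'])
cv2.imwrite('pics/w6.png',im); cv2.imwrite('pics/w6c.png',cv2.resize(im[100:300,220:420],None,fx=3,fy=3)); d(440.4,21,180,3.7)
K,T,_=cam('wrist',s); vv,uu=np.mgrid[0:480,0:640]; q=np.stack([(uu-K[0,2])/K[0,0]*dep,-(vv-K[1,2])/K[1,1]*dep,-dep],-1)
P=q@T[:3,:3].T+T[:3,3]; ce=np.array([544,27.7]); rr=np.hypot(P[...,0]-ce[0],P[...,1]-ce[1])
for nm,k in (('rim 26-30',(rr>23)&(rr<30)&(abs(P[...,2]-48)<12)),('tray surf',(rr>45)&(rr<52)&(abs(P[...,2]-45)<8)&(abs(P[...,0]-544)<30))):
    X=P[k]; c=np.linalg.lstsq(np.c_[X[:,:2]-ce,np.ones(len(X))],X[:,2],rcond=None)[0]; print(nm,len(X),c.round(3))
E
```

```text
time_s: 24.4
ee_pos: [545.0, 27.4, 184.5]
ee_rot: [179.7, 0.0, 93.7]
force: [0.7, 0.2, -0.3]
gripper_width: 36.3
xyz [0.0004, -0.1059, 0.0056] roll 90.01 | now [546.1  27.4 186.4] [1.7952e+02 2.0000e-02 9.3710e+01] t 24.45 F [1.7 0.3 1.5] w 36.8
rim 26-30 1234 [-1.0000e-03  1.0000e-03  4.7408e+01]
tray surf 931 [-1.0000e-03 -1.0000e-03  4.5289e+01]
```

View pics/w6c.png

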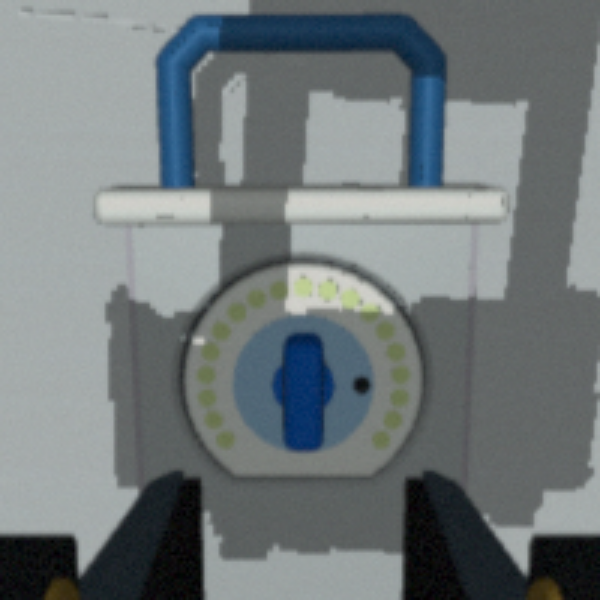

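```bash
python3 -m pendant '[{"xyz":[0,-0.02,0],"roll":10,"jaw":0.6},{"xyz":[0,-0.05,0],"roll":20,"jaw":0.6},{"xyz":[0,-0.08,0],"roll":30,"jaw":0.6},{"xyz":[0,-0.1038,0],"roll":40,"jaw":0.6},{"xyz":[0,-0.1038,0],"roll":50,"jaw":0.6},{"xyz":[0,-0.1038,0],"roll":60,"jaw":0.6},{"xyz":[0,-0.1038,0],"roll":70,"jaw":0.6},{"xyz":[0,-0.1038,0],"roll":80,"jaw":0.6}]'
python3 -m pendant '[{"xyz":[0,0,0],"roll":10,"jaw":0.6},{"xyz":[0,0,0],"roll":10,"jaw":0.6},{"xyz":[0,0,0],"roll":10,"jaw":0.6},{"xyz":[0,0,0],"roll":10,"jaw":0.6},{"xyz":[0,0,0],"roll":10,"jaw":0.6},{"xyz":[0,0,0],"roll":10,"jaw":0.6},{"xyz":[0,0,0],"roll":10,"jaw":0.6},{"xyz":[0,0,0],"roll":10,"jaw":0.6}]'
python3 -c "
from h import *
d(440.4,21.1,39,3.7)"
```

```text
time_s: 25.45
ee_pos: [440.1, 20.6, 181.2]
ee_rot: [180.0, 0.0, 13.4]
force: [0.6, 0.1, 0.4]
gripper_width: 36.4
time_s: 26.45
ee_pos: [440.3, 20.7, 181.2]
ee_rot: [180.0, 0.0, 3.7]
force: [-1.6, -0.2, 0.7]
gripper_width: 36.8
xyz [0.0001, -0.0004, 0.1422] roll 0.02 | now [440.3  20.7 181.2] [179.99   0.     3.72] t 26.45 F [-1.6 -0.2  0.7] w 36.8
```

```bash
python3 -m pendant '[{"xyz":[0,0,0.02],"roll":0,"jaw":0.6},{"xyz":[0,0,0.05],"roll":0,"jaw":0.6},{"xyz":[0,0,0.08],"roll":0,"jaw":0.6},{"xyz":[0,0,0.105],"roll":0,"jaw":0.6},{"xyz":[0,0,0.125],"roll":0,"jaw":0.6},{"xyz":[0,0,0.138],"roll":0,"jaw":0.6},{"xyz":[0,0,0.142],"roll":0,"jaw":0.6},{"xyz":[0,0,0.142],"roll":0,"jaw":0.6}]'
python3 -m pendant '[{"xyz":[0,0,0],"roll":0,"jaw":1},{"xyz":[0,0,0],"roll":0,"jaw":1},{"xyz":[0,0,0],"roll":0,"jaw":1},{"xyz":[0,0,0],"roll":0,"jaw":1},{"xyz":[0,0,0],"roll":0,"jaw":1},{"xyz":[0,0,0],"roll":0,"jaw":1},{"xyz":[0,0,0],"roll":0,"jaw":1},{"xyz":[0,0,0],"roll":0,"jaw":1}]'
python3 -m pendant '[{"xyz":[0.01,0,0],"roll":0,"jaw":1},{"xyz":[0.025,0,0],"roll":0,"jaw":1},{"xyz":[0.04,0,0],"roll":0,"jaw":1},{"xyz":[0.055,0,0],"roll":0,"jaw":1},{"xyz":[0.07,0,0],"roll":0,"jaw":1},{"xyz":[0.085,0,0],"roll":0,"jaw":1},{"xyz":[0.10,0,0],"roll":0,"jaw":1},{"xyz":[0.11,0,0],"roll":0,"jaw":1}]'
```

```text
time_s: 27.45
ee_pos: [440.7, 20.7, 39.4]
ee_rot: [180.0, -0.0, 3.7]
force: [-0.3, 0.6, -0.2]
gripper_width: 36.2
time_s: 28.45
ee_pos: [440.7, 20.7, 39.5]
ee_rot: [180.0, -0.0, 3.7]
force: [0.2, -0.5, 5.0]
gripper_width: 9.2
time_s: 29.45
ee_pos: [550.2, 28.1, 39.5]
ee_rot: [-180.0, 0.0, 3.7]
force: [-3.0, 1.7, 6.7]
gripper_width: 9.5
```

```bash
python3 -m pendant '[{"xyz":[0.008,0,0],"roll":0,"jaw":1},{"xyz":[0.015,0,0],"roll":0,"jaw":1},{"xyz":[0.021,0,0],"roll":0,"jaw":1},{"xyz":[0.026,0,0],"roll":0,"jaw":1},{"xyz":[0.029,0,0],"roll":0,"jaw":1},{"xyz":[0.030,0,0],"roll":0,"jaw":1},{"xyz":[0.031,0,0],"roll":0,"jaw":1},{"xyz":[0.031,0,0],"roll":0,"jaw":1}]'
python3 -m pendant '[{"xyz":[0.0005,0,0],"roll":0,"jaw":1},{"xyz":[0.001,0,0],"roll":0,"jaw":1},{"xyz":[0.001,0,0],"roll":0,"jaw":1},{"xyz":[0.001,0,0],"roll":0,"jaw":1},{"xyz":[0.001,0,0],"roll":0,"jaw":1},{"xyz":[0.001,0,0],"roll":0,"jaw":1},{"xyz":[0.001,0,0],"roll":0,"jaw":1},{"xyz":[0.001,0,0],"roll":0,"jaw":1}]'
```

```text
time_s: 30.45
ee_pos: [580.3, 30.2, 39.5]
ee_rot: [-180.0, 0.1, 3.7]
force: [-1.7, 1.0, 7.0]
gripper_width: 9.2
time_s: 31.45
ee_pos: [580.3, 30.1, 39.5]
ee_rot: [-180.0, 0.2, 3.7]
force: [-4.1, 1.2, 7.6]
gripper_width: 9.6
```

```bash
python3 -m pendant '[{"xyz":[0.001,0,0],"roll":0,"jaw":1},{"xyz":[0.002,0,0],"roll":0,"jaw":1},{"xyz":[0.003,0,0],"roll":0,"jaw":1},{"xyz":[0.003,0,0],"roll":0,"jaw":1},{"xyz":[0.003,0,0],"roll":0,"jaw":1},{"xyz":[0.003,0,0],"roll":0,"jaw":1},{"xyz":[0.003,0,0],"roll":0,"jaw":1},{"xyz":[0.003,0,0],"roll":0,"jaw":1}]'
```

```text
time_s: 32.45
ee_pos: [580.3, 30.2, 39.5]
ee_rot: [-180.0, 0.6, 3.7]
force: [-9.9, 1.0, 12.8]
gripper_width: 8.9
```

```bash
python3 -m pendant '[{"xyz":[-0.0015,0,0],"roll":0,"jaw":1},{"xyz":[-0.003,0,0],"roll":0,"jaw":1},{"xyz":[-0.003,0,0],"roll":0,"jaw":0.6},{"xyz":[-0.003,0,0],"roll":0,"jaw":0.6},{"xyz":[-0.003,0,0],"roll":0,"jaw":0.6},{"xyz":[-0.003,0,0],"roll":0,"jaw":0.6},{"xyz":[-0.003,0,-0.01],"roll":0,"jaw":0.6},{"xyz":[-0.003,0,-0.03],"roll":0,"jaw":0.6}]'
python3 -m pendant '[{"xyz":[0,0,-0.04],"roll":0,"jaw":0.6},{"xyz":[0,0,-0.08],"roll":0,"jaw":0.6},{"xyz":[0,0,-0.12],"roll":0,"jaw":0.6},{"xyz":[0,0,-0.145],"roll":0,"jaw":0},{"xyz":[0,0,-0.145],"roll":0,"jaw":0},{"xyz":[0,0,-0.145],"roll":0,"jaw":0},{"xyz":[0,0,-0.145],"roll":0,"jaw":0},{"xyz":[0,0,-0.145],"roll":0,"jaw":0}]'
python3 - <<'E'
from h import *
s=env.state(); im,dep=env.grab_frame('wrist'); cv2.imwrite('pics/w7.png',im); t,_=env.grab_frame('side'); cv2.imwrite('pics/s7.png',t)
hsv=cv2.cvtColor(im,cv2.COLOR_BGR2HSV); b=cv2.inRange(hsv,(95,110,40),(125,255,255)); b[:,:290]=0;b[:,375:]=0;b[:160]=0;b[280:]=0
W=ray('wrist',np.argwhere(b)[:,::-1].astype(float),58,s); m=abs(W[:,1]-30)<22; X=W[m]; p=X[:,0]+X[:,1]*np.tan(np.radians(3.7)); print('bar axis x',p.min()+5-30.2*np.tan(np.radians(3.7))); d(580,30,200,3.7)
E
```

```text
time_s: 33.45
ee_pos: [581.6, 29.8, 69.4]
ee_rot: [-180.0, 0.1, 3.7]
force: [-0.5, -0.2, 0.7]
gripper_width: 36.6
time_s: 34.45
ee_pos: [581.6, 29.8, 213.1]
ee_rot: [180.0, 0.1, 3.7]
force: [0.0, 0.4, 0.3]
gripper_width: 83.7
bar axis x 581.4849940045146
xyz [-0.0018, -0.0002, 0.0136] roll 0.02 | now [581.9  29.9 213.6] [1.80e+02 7.00e-02 3.72e+00] t 34.55 F [ 0.1  0.8 -0. ] w 89.9
```

View pics/w7.png

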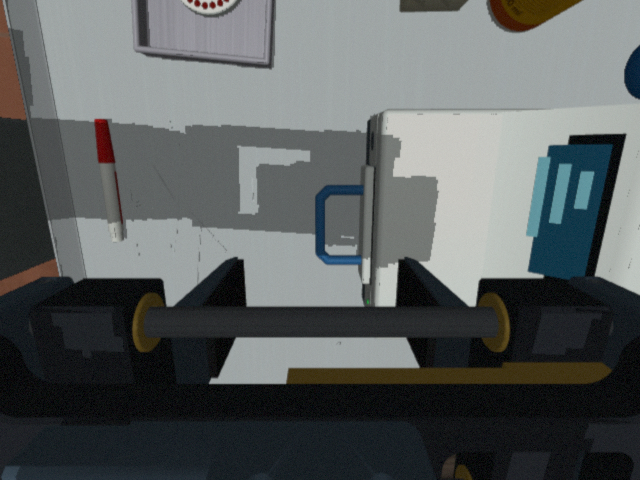

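View pics/s7.png

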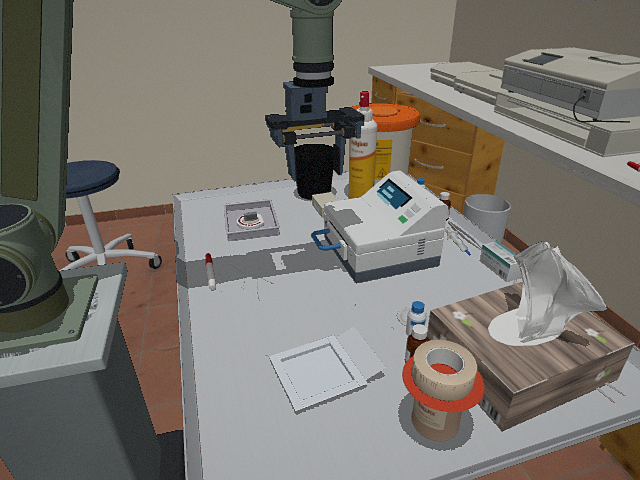

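```bash
python3 -c "
from workcell import env
print(env.job_done())"
```

```text
the job is handed in; nothing more can be done
None
```

The job is done and handed in at about 34.6 s of the 72 s allowed. I pulled the tray out by its handle, laid the used rotor flat in the steel dish, seated the fresh rotor in the recess, and pushed the tray shut.

- **Tray out:** the handle bar measured 140 mm further out than when shut, to within about 1 mm.
- **Fresh rotor:** before closing, the depth image gave the disc top 2.1 mm above the tray surface (2.0 expected), with no measurable tilt. Its flat edge lay along the flat side of the recess. It went in without any contact force.
- **Tray shut:** when I commanded another 4 mm, the handle stayed at x = 580.3 mm and the force rose to about 10 N, so it is against its stop.
- **Last pictures:** they show the tray shut, the used rotor flat in the dish, the pack empty, the gripper clear of everything, and the bottles I could see where they started. I saw nothing else moved, but I did not measure the other items.

Two small disagreements showed up:
- The last picture put the handle bar at x = 581.5 mm, against 580.3 mm both at the start and when pushed home. That is within the 2 mm camera calibration.
- The used rotor's wells pointed to a centre about 1.7 mm to the side of where the handle put the recess. I aimed the fresh rotor by the handle.

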